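Set out the reagents for a plate assay in order of use

TASK

Set out the reagents on the white board for filling the well plate: in the row of circles nearer the robot, stand the red-capped bottle at the end beside the tip box, the green-capped bottle at the end beside the well plate, and the dark bottle between those two; the small blue-capped vial goes in the back row, directly behind the green-capped bottle. Each must stand upright on the board in the middle of its circle, let go; leave the jar and the red-capped vial where they are.

Things in the scene. Friction and masses are not known exactly. Their poses are not given: they have to be found in the camera images.
- bottle_red_mid (a point): Centre (half-way up) of the clear bottle with a bright red screw cap, to be moved: round, 44 mm diameter, 98 mm high (cap 30 mm diameter, from 79 mm up). Loose, starts upright on the worktop; z of this point is half-way up; axes: z up along it, yaw is arbitrary.
- bottle_green_mid (a point): Centre (half-way up) of the clear bottle with a green screw cap, to be moved: round, 46 mm diameter, 92 mm high. Loose, starts upright on the worktop; z of this point is half-way up; axes: z up along it, yaw is arbitrary.
- bottle_dark_mid (a point): Centre (half-way up) of the dark, nearly black bottle with a dark cap, to be moved: round, 42 mm diameter, 104 mm high (cap 36 mm diameter, from 83 mm up). Loose, starts upright on the worktop; z of this point is half-way up; axes: z up along it, yaw is arbitrary.
- vial_blue_mid (a point): Centre (half-way up) of the small vial with a blue screw cap, to be moved: round, 22 mm diameter, 54 mm high. Loose, starts upright on the worktop; z of this point is half-way up; axes: z up along it, yaw is arbitrary.
- board: Fixed white layout board, 175 x 276 x 6 mm, on the worktop; origin at the centre of its underside, x away from the robot (yaw within 11 degrees), y to the left, z up; top 6 mm above the worktop. Six blue printed circles (68 mm across): front row, nearer the robot, at x -42.5 mm, back row at x +42.5 mm; each at y -90, 0, +90 mm. Grey lip along the back edge, top 13 mm above the worktop.
- tip_box: Fixed tip box, blue base full of white pipette tips, 65 mm high, origin at the centre of its underside. It stands at the left or right end of the board (centre 190 mm from the board centre along the board y), its 122 mm length along the board x, its 86 mm width along the board y, about 9 mm from the board.
- well_plate: Fixed white well plate with orange-brown wells, 14 mm high, origin at the centre of its underside. It lies at the other end of the board (centre 190 mm from the board's centre along y), its 128 mm length along the board's x, its 86 mm width along the board's y.
- jar: Bystander, loose: clear jar with a wide blue lid, 53 mm diameter, 86 mm high, origin at the centre of its underside. Not to be moved.
- vial_red: Bystander, loose: small vial with a red cap, 24 mm diameter, 60 mm high, origin at the centre of its underside. Not to be moved.
There are look-alikes about, which are no part of the job. Leave any yellow look-alike of the part that bears bottle_green_mid alone.

How it is judged (in metres and radians):
At the end, for the whole second after the job is handed in: All four stand upright (0.1 rad) on the board, released, at rest, within 15 mm in board x and y of their circles: front row red-capped bottle at the tip box end, dark in the middle, green-capped at the well plate end; blue-capped vial behind the green-capped bottle (((y of tip_box in the frame of board above 0 m and x of bottle_red_mid in the frame of board between -0.0575 and -0.0275 m and y of bottle_red_mid in the frame of board between 0.075 and 0.105 m and x of bottle_dark_mid in the frame of board between -0.0575 and -0.0275 m and y of bottle_dark_mid in the frame of board between -0.015 and 0.015 m and x of bottle_green_mid in the frame of board between -0.0575 and -0.0275 m and y of bottle_green_mid in the frame of board between -0.105 and -0.075 m and x of vial_blue_mid in the frame of board between 0.0275 and 0.0575 m and y of vial_blue_mid in the frame of board between -0.105 and -0.075 m) or (y of tip_box in the frame of board below 0 m and x of bottle_red_mid in the frame of board between -0.0575 and -0.0275 m and y of bottle_red_mid in the frame of board between -0.105 and -0.075 m and x of bottle_dark_mid in the frame of board between -0.0575 and -0.0275 m and y of bottle_dark_mid in the frame of board between -0.015 and 0.015 m and x of bottle_green_mid in the frame of board between -0.0575 and -0.0275 m and y of bottle_green_mid in the frame of board between 0.075 and 0.105 m and x of vial_blue_mid in the frame of board between 0.0275 and 0.0575 m and y of vial_blue_mid in the frame of board between 0.075 and 0.105 m)) and angle between each of bottle_red_mid, bottle_green_mid, bottle_dark_mid, vial_blue_mid's own z axis and vertical below 0.1 rad and height (world z) of bottle_red_mid between 0.05 and 0.06 m and contact force between each of bottle_red, bottle_green, bottle_dark, vial_blue and the fingers below 0.05 N and height (world z) of bottle_green_mid between 0.047 and 0.057 m and height (world z) of bottle_dark_mid between 0.053 and 0.063 m and height (world z) of vial_blue_mid between 0.028 and 0.038 m and linear speed of each of bottle_red, bottle_green, bottle_dark, vial_blue below 0.02 m/s); the robot touches nothing.
It fails at once if the jar is moved by more than 25 mm or tipped over (distance of jar from where it was at the start of the episode above 0.025 m or angle between jar's own z axis and vertical above 0.4 rad).
It fails at once if the red-capped vial is moved by more than 25 mm or tipped over (distance of vial_red from where it was at the start of the episode above 0.025 m or angle between vial_red's own z axis and vertical above 0.4 rad).
It also fails if it takes over 112 s, if anything falls off the work surface, if the arm or the gripper's body presses on something with over 40 N, if the wrist force passes 120 N, or if a joint passes its speed limit or range.

ROBOT

A 6-joint arm with a two-finger parallel gripper is mounted at the origin on a cart in front of the work surface, level with it; the furniture and walls round the work are solid. World frame = base frame: x ahead of the robot, y to its left, z up, the work surface at z = 0. Lengths are in mm, angles in rad, forces in N, time in s.
With the tool pointing down it reaches from about 400 to 925 mm from the base axis. Payload 12.5 kg.
Tool frame: the origin (TCP) lies on the centre line of the jaws, within the pads' length; the fingertips stand 14 mm ahead of it and the grasp point (between the pads) lies 5 mm behind it; z points along the fingers, y is the direction in which the jaws open and shut (so a half turn about z gives the same grasp; the last joint's range is limited). The gripper opens to 95 mm and grips with 3 to 60 N. Pads are 20 mm wide; open, the fingers measure 119 mm over their backs; the gripper's body (75 mm by 180 mm) begins 59 mm behind the grasp point.
Start: joints at [1.057, 0.491, 1.559, -0, 1.092, -0.106], TCP at [247.854, 573.771, 228.661] pointing down, gripper open.
Joint ranges: [-3.1, 3.1], [-0.84, 2.19], [0.05, 2.79], [-1.13, 4.28], [0.06, 2.93], [-2.69, 2.69]. Speed limits (rad/s): [2.22, 2.22, 2.79, 3.14, 3.14, 3.14].

INTERFACE

Orientations are given as [roll, pitch, yaw] about the fixed x, y, z axes, in that order (R = Rz(yaw) Ry(pitch) Rx(roll)).
In Python, from cell import * gives the robot as it stands.
- The arm moves only by the tool play_rows, never from a script. Its argument "moves" is a list of rows, each a list of 7 numbers: the shift along the tool's x, y, z in m, then the turn, a rotation vector about the tool's x, y, z in rad, then the opening in per cent of the stroke, from 0 (shut) to 100 (fully open). In form: [[tx, ty, tz, ax, ay, az, claw], ...]. A call has 1 to 8 rows; each row shifts and turns the pose as measured when the row begins, along the tool's axes as they then stand; what a row does not reach is not made up. A row lasts 1/10 s, in which the tool goes at most 50 mm and 8.59 degrees, less where a joint would pass 70% of its speed; a pose out of reach is approached as far as the arm can. A call is refused whole if a number of a shift passes 0.05 or a number of a turn 0.15, either way. A call with a gripper value outside its range is refused whole. The fingers move at their own pace and stop on an object; the grip force is fixed at half the most. Time passes only in rows, so rows that do not move let the fingers close. It gives the time, the measured TCP pose, the force and the opening at its end, in the units of the state.
- state(): the state, without advancing time (a new reading comes with each control period).
- read_camera(name): name is "scene" or "top" or "wrist"; returns a dict with "img" (480x640x3 uint8, red, green, blue), "fx", "fy", "cx", "cy" (pixels), "R" (3x3) and "t" (3): a world point X has camera coordinates R X + t. Camera axes: x right, y down, z forward; pixel columns grow to the right and rows downward; lengths in mm; the calibration is good to about 2 mm. The wrist camera is an equidistant fisheye: a pixel r from the principal point sees the ray r / f radians off the axis. A picture is of the moment at which its call begins. There is no depth.
- job_done(): hands the job in, once; it reports no verdict.
The state is a dict: "t": time; "joints": joint angles; "qvel": joint speeds; "tau": joint torques, N m; "eef_pos": TCP position; "tcp_rot": TCP orientation; "ft_force": force on the tool from outside, world axes, zero at the start; "moment": the same for the moment, N m; "opening": opening from 0.0 (shut) to 1.0 (fully open).
Only numpy, scipy, OpenCV 4.12 (cv2) and the standard library are available. Lean on these libraries where they do the work, as an engineer would, in place of code of your own. Each camera call takes 0.05 s, during which the arm holds its last target.

## Working session

There is one attempt and no reset: what is moved stays moved. The work goes in short steps, Python scripts to look and compute and a tool call to move; the robot and the scene stay as the last step left them, time stands still between calls to the robot, and variables do not carry over. Pictures are saved under pics/ and viewed, and the job is handed in when it is done.

Besides the shell and the picture viewer there is one more tool, called after "Emit:" as name(argument=value, ...) on one line, values as JSON. play_rows: Moves the arm, as the interface text tells. Its arguments: {"type":"object","properties":{"moves":{"type":"array"}},"required":["moves"]}

```bash
ls; mkdir -p pics; python3 - <<'E'
from cell import *
import cv2
print(state())
for n in ["scene","top","wrist"]:
    c=read_camera(n); cv2.imwrite(f"pics/{n}0.png",c["img"][:,:,::-1]); print(n,c["fx"],c["fy"],c["cx"],c["cy"],c["R"],c["t"])
E
```

```text
pics
{'t': 0.0, 'joints': array([ 1.05743651e+00,  4.91561705e-01,  1.55940515e+00, -1.66827572e-05,
        1.09166167e+00, -1.05600170e-01]), 'qvel': array([-4.08590896e-04, -5.91028855e-05, -6.17157988e-04, -8.76450959e-04,
        6.15713822e-04, -7.83621092e-04]), 'tau': array([ 1.72350428e-03, -6.12650943e+01, -2.58176333e+01,  6.93260855e-02,
        4.83375625e-02, -8.12844542e-05]), 'eef_pos': array([247.73120529, 573.59156758, 228.07565059]), 'tcp_rot': array([-3.14056099e+00, -9.44713007e-05,  2.73384066e+00]), 'ft_force': array([ 0.17126345, -0.47521224, -0.88529455]), 'moment': array([ 0.00131693, -0.01489779,  0.005071  ]), 'opening': 1.0011214514884554}
scene 486.226306521132 486.226306521132 322.0650830018782 243.00962031333552 [[ 0.70139588 -0.71272971 -0.00775741]
 [-0.33221188 -0.31726131 -0.88824576]
 [ 0.63061801  0.62558902 -0.45930305]] [-380.234865    221.58307826  847.02448018]
top 437.4776892264596 437.4776892264596 317.682470947314 233.47389014238632 [[ 0.01654344 -0.9998433  -0.00629973]
 [-0.99142267 -0.01558652 -0.12976192]
 [ 0.1296434   0.00839241 -0.99152517]] [  8.15926923 515.04454802 969.19435558]
wrist 371.64829954431775 371.64829954431775 316.62149969323156 237.1120532758743 [[ 0.39643419  0.91806261 -0.00098436]
 [ 0.88173236 -0.38044712  0.27894093]
 [ 0.25571075 -0.11144967 -0.96030776]] [-624.80029008  -31.78337561  391.74742337]
```

View pics/top0.png

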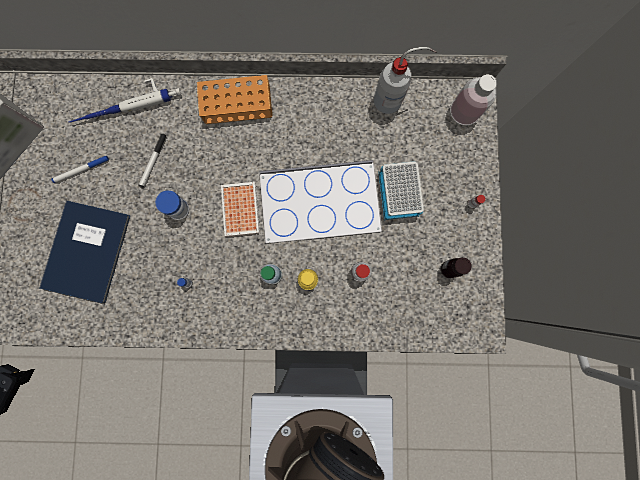

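View pics/scene0.png

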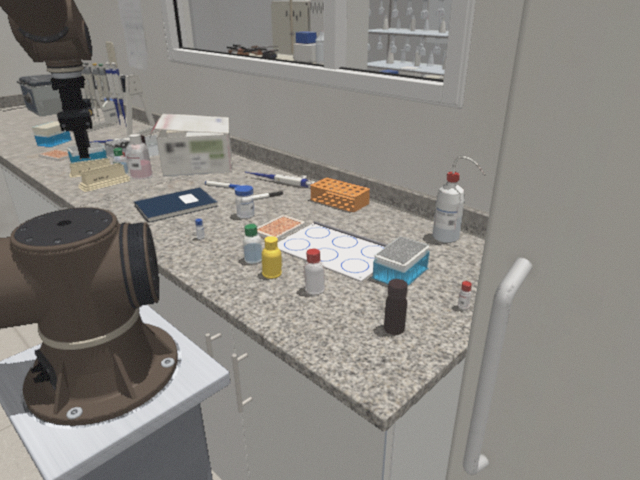

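Top view: the board spans about (262–380, 163–242), with the well plate to its left and the tip box to its right. Cap positions are green (270,272), yellow look-alike (308,278), red (362,271), dark (460,266) and blue vial (182,283). The jar is at (169,203) and the red vial at (480,199). Next I measure them.

```bash
cat > h.py <<'E'
from cell import *
import cv2, numpy as np
def ray(c,u,v):
    d=np.array([(u-c["cx"])/c["fx"],(v-c["cy"])/c["fy"],1.0]); R=np.array(c["R"]);t=np.array(c["t"])
    return -R.T@t, R.T@d
def onz(c,u,v,z):
    o,d=ray(c,u,v); return o+d*(z-o[2])/d[2]
def proj(c,X):
    p=np.array(c["R"])@np.array(X,float)+c["t"]; return c["fx"]*p[0]/p[2]+c["cx"],c["fy"]*p[1]/p[2]+c["cy"]
E
cat > m.py <<'E'
from h import *
c=read_camera("top"); im=c["img"]; hsv=cv2.cvtColor(im,cv2.COLOR_RGB2HSV)
s=read_camera("scene"); hs=cv2.cvtColor(s["img"],cv2.COLOR_RGB2HSV)
def blobs(hsv,lo,hi,box):
    m=cv2.inRange(hsv,lo,hi); x0,y0,x1,y1=box; k=np.zeros_like(m); k[y0:y1,x0:x1]=m[y0:y1,x0:x1]
    n,l,st,ce=cv2.connectedComponentsWithStats(k)
    if n<2: return None
    i=1+np.argmax(st[1:,4]); return ce[i],st[i]
H={"green":((60,90,40),(90,255,255)),"red":((170,120,80),(180,255,255)),"blue":((105,120,60),(125,255,255)),"dark":((0,0,0),(180,255,50)),"yellow":((18,120,90),(32,255,255))}
bt={"green":(250,255,290,290),"red":(345,255,380,290),"blue":(170,270,198,296),"dark":(435,250,480,285),"vred":(470,188,492,212),"jar":(150,185,190,225),"yellow":(290,260,325,295)}
bs={"green":(235,215,270,270),"red":(295,240,335,300),"blue":(185,210,212,245),"dark":(375,270,415,340),"vred":(455,275,480,315),"jar":(228,180,262,222),"yellow":(255,230,290,285)}
hh={"green":92,"red":98,"blue":54,"dark":104,"vred":60,"jar":86,"yellow":90}
for n in bt:
    k={"vred":"red","jar":"blue"}.get(n,n)
    a=blobs(hsv,*H[k],bt[n]); b=blobs(hs,*H[k],bs[n])
    print(n,a and (a[0].round(1),a[1]),b and (b[0].round(1),b[1]))
    if a:print("   top@h",onz(c,*a[0],hh[n]-2).round(1))
    if a and b:
        o1,d1=ray(c,*a[0]);o2,d2=ray(s,*b[0])
        q=np.linalg.lstsq(np.c_[d1,-d2],o2-o1,rcond=None)[0]; p1=o1+q[0]*d1;p2=o2+q[1]*d2
        print("   tri",((p1+p2)/2).round(1),np.linalg.norm(p1-p2).round(1))
# circles
m=cv2.inRange(hsv,(100,60,50),(130,255,255)); 
k=np.zeros_like(m); k[160:245,258:384]=m[160:245,258:384]
cs,_=cv2.findContours(k,cv2.RETR_EXTERNAL,cv2.CHAIN_APPROX_NONE)
P=[]
for q in cs:
    if len(q)>30:
        e=cv2.fitEllipse(q); w=onz(c,*e[0],6); P.append(w); print(e[0],e[1],w.round(1))
for nm,b in [("top",(150,180,200,300)),("o",0)][:1]: pass
big=cv2.resize(im[150:300,150:500],None,fx=2.2,fy=2.2,interpolation=cv2.INTER_CUBIC); cv2.imwrite("pics/crop1.png",big[:,:,::-1])
big=cv2.resize(s["img"][170:350,180:490],None,fx=2.5,fy=2.5,interpolation=cv2.INTER_CUBIC); cv2.imwrite("pics/crop2.png",big[:,:,::-1])
E
python3 m.py
```

```text
green (array([267.2, 272.5]), array([260, 266,  15,  14, 151], dtype=int32)) (array([250.4, 229.3]), array([245, 224,  11,  11,  96], dtype=int32))
   top@h [421.7 122.6  90. ]
   tri [423.1 122.5  84. ] 3.0
red None None
blue (array([181.1, 281.6]), array([177, 278,   9,   8,  58], dtype=int32)) (array([198.5, 221. ]), array([196, 219,   5,   6,  20], dtype=int32))
   top@h [399.9 318.   52. ]
   tri [401.1 317.4  51. ] 2.9
dark (array([452.8, 268.6]), array([438, 259,  33,  19, 317], dtype=int32)) (array([390., 299.]), array([390, 299,   1,   1,   1], dtype=int32))
   top@h [ 435.6 -270.3  102. ]
   tri [ 438.2 -281.4   67.1] 1.8
vred None None
jar (array([167.2, 201.9]), array([155, 191,  26,  23, 441], dtype=int32)) (array([241.7, 188.7]), array([230, 185,  22,  10, 124], dtype=int32))
   top@h [573.2 348.5  84. ]
   tri [572.1 348.7  85.2] 2.2
yellow (array([307.4, 279.1]), array([298, 269,  20,  21, 339], dtype=int32)) (array([271.1, 258.4]), array([262, 236,  19,  42, 659], dtype=int32))
   top@h [408.9  36.4  88. ]
   tri [411.5  36.6  42.9] 3.5
(283.24346923828125, 222.2023162841797) (27.732460021972656, 28.002498626708984) [544.1  98.6   6. ]
(321.19110107421875, 218.39332580566406) (27.559837341308594, 28.120885848999023) [554.6   9.    6. ]
(359.0160827636719, 214.58567810058594) (27.42408561706543, 28.1702880859375) [565.1 -80.4   6. ]
(280.0888977050781, 187.27047729492188) (27.032718658447266, 27.81439208984375) [628.4 108.4   6. ]
(317.5824279785156, 183.4755859375) (27.15920066833496, 27.553081512451172) [639.   18.9   6. ]
(355.0580139160156, 179.75341796875) (27.013334274291992, 27.81075096130371) [649.5 -70.6   6. ]
```

View pics/crop1.png

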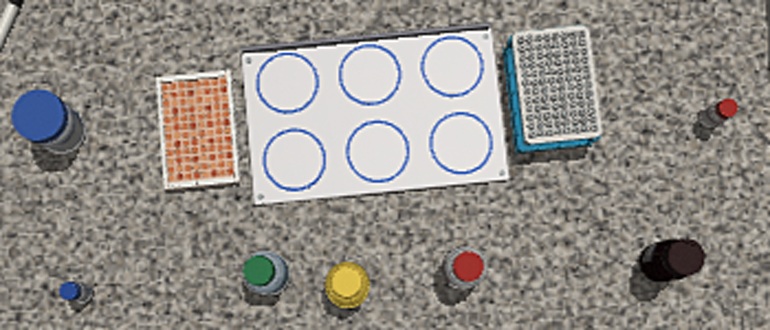

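View pics/crop2.png

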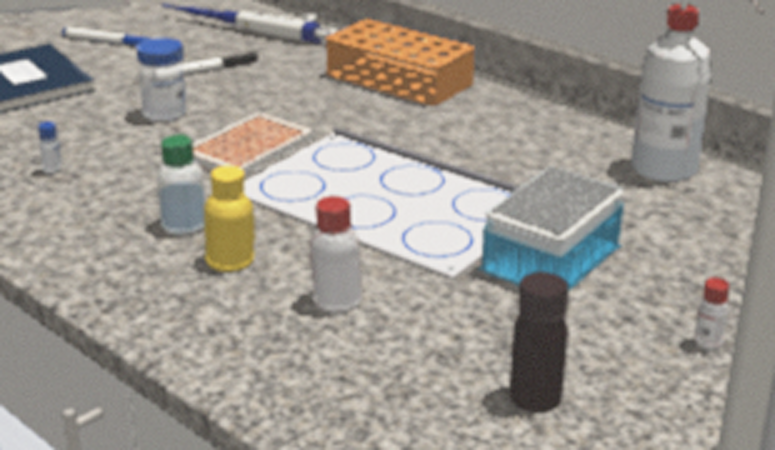

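View pics/wrist0.png

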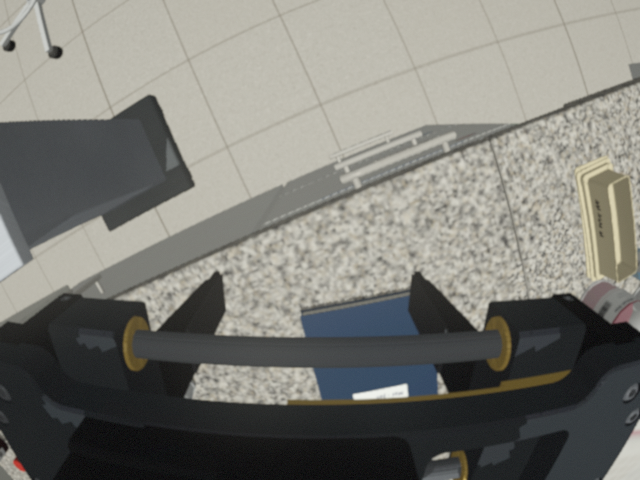

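```bash
cat > m2.py <<'E'
from h import *
c=read_camera("top"); im=c["img"]; hsv=cv2.cvtColor(im,cv2.COLOR_RGB2HSV)
s=read_camera("scene"); hs=cv2.cvtColor(s["img"],cv2.COLOR_RGB2HSV)
def cen(hsv,lo,hi,b):
    m=cv2.inRange(hsv,lo,hi)[b[1]:b[3],b[0]:b[2]]; n,l,st,ce=cv2.connectedComponentsWithStats(m)
    i=1+np.argmax(st[1:,4]); return ce[i]+[b[0],b[1]],st[i]+[b[0],b[1],0,0,0]
for n,b,b2,h in [("red",(345,255,380,290),(295,240,335,300),98),("vred",(470,188,492,212),(455,275,480,315),60)]:
    a,sa=cen(hsv,(0,120,60),(8,255,255),b); d,sb=cen(hs,(0,120,60),(8,255,255),b2)
    o1,d1=ray(c,*a);o2,d2=ray(s,*d)
    q=np.linalg.lstsq(np.c_[d1,-d2],o2-o1,rcond=None)[0]; p1=o1+q[0]*d1;p2=o2+q[1]*d2
    print(n,a,sa,d,sb,onz(c,*a,h-1).round(1),((p1+p2)/2).round(1),np.linalg.norm(p1-p2).round(1))
# dark: cap top: 33% grey threshold; silhouette in scene
g=cv2.cvtColor(im,cv2.COLOR_RGB2GRAY); gs=cv2.cvtColor(s["img"],cv2.COLOR_RGB2GRAY)
m=((im.max(2)<60)*255).astype(np.uint8)[245:290,430:485]
n,l,st,ce=cv2.connectedComponentsWithStats(m); i=1+np.argmax(st[1:,4]); print(st[i]+[430,245,0,0,0],ce[i]+[430,245])
m=((s["img"].max(2)<75)*255).astype(np.uint8)[265:345,370:425]
n,l,st,ce=cv2.connectedComponentsWithStats(m); i=1+np.argmax(st[1:,4]); print(st[i]+[370,265,0,0,0],ce[i]+[370,265])
cv2.imwrite("pics/dk.png",cv2.resize(np.hstack([im[240:300,425:495]]),None,fx=8,fy=8,interpolation=cv2.INTER_CUBIC)[:,:,::-1])
for X in [(436,-288),(430,-286),(430,-282)]:
    print(X,[tuple(np.round(proj(k,(X[0],X[1],z)),1)) for k in (c,s) for z in (0,104)])
E
python3 m2.py
```

```text
red [362.36805556 270.6875    ] [356 264  14  14 144] [313.18103448 254.46551724] [307 249  12  13 116] [428.5 -80.2  97. ] [430.2 -82.1  90.4] 3.9
vred [480.61111111 198.38888889] [477 195   8   8  54] [466.26666667 285.25      ] [462 281   9  10  60] [ 597.  -349.3   59. ] [ 598.4 -351.5   55.1] 1.7
[438 258  33  25 496] [454.85685484 267.99596774]
[383 285  24  50 904] [394.99889381 310.3960177 ]
(436, -288) [(np.float64(447.4), np.float64(270.8)), (np.float64(461.6), np.float64(268.5)), (np.float64(389.6), np.float64(329.8)), (np.float64(392.8), np.float64(284.2))]
(430, -286) [(np.float64(446.6), np.float64(273.3)), (np.float64(460.7), np.float64(271.4)), (np.float64(386.9), np.float64(330.7)), (np.float64(389.9), np.float64(285.1))]
(430, -282) [(np.float64(444.8), np.float64(273.3)), (np.float64(458.8), np.float64(271.4)), (np.float64(385.2), np.float64(329.8)), (np.float64(388.2), np.float64(284.2))]
```

View pics/dk.png

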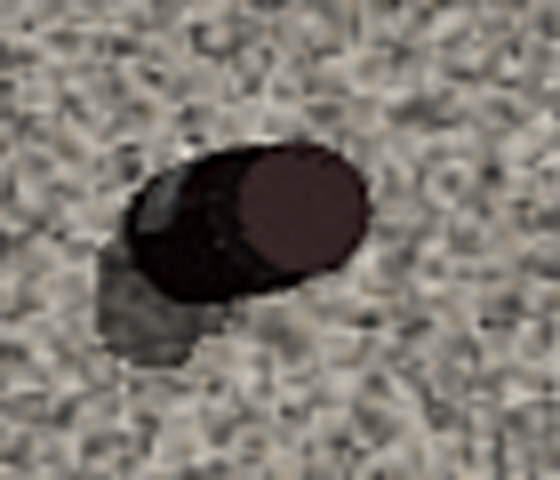

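Dark cap disc is centred at (463,266), which puts the dark bottle at about (440,−290). The red bottle is at (429,−81), green at (422,122) and the blue vial at (400,318). I'll start with the blue vial, turning the tool to yaw 1.688 so the jaws lie along board x.

Emit:
play_rows(moves=[[0,0,0,0,0,0.13,100],[0,0,0,0,0,0.13,100],[0,0,0,0,0,0.13,100],[0,0,0,0,0,0.13,100],[0,0,0,0,0,0.13,100],[0,0,0,0,0,0.13,100],[0,0,0,0,0,0.13,100],[0,0,0,0,0,0.13,100]])

```text
t: 1.15
eef_pos: [247.7, 573.5, 228.2]
tcp_rot: [-3.141, 0.001, 1.655]
ft_force: [0.2, 0.6, 0.1]
opening: 1.003
```

```bash
cat > go.py <<'E'
# usage: go.py x y z(TCP mm) -> remaining move in tool axes (m) and turn about tool axes
import sys
from h import *
from scipy.spatial.transform import Rotation as Ro
def R(): 
    s=state(); return s,Ro.from_euler("xyz",s["tcp_rot"])
s,r=R(); T=np.array([float(a) for a in sys.argv[1:4]])
d=r.inv().apply(T-s["eef_pos"])/1000
g=Ro.from_euler("xyz",[np.pi,0,1.688]); w=(r.inv()*g).as_rotvec()
print("t",round(s["t"],2),"pos",s["eef_pos"].round(1),"rot",s["tcp_rot"].round(3),"open",round(s["opening"],3),"F",s["ft_force"].round(1))
print("shift",d.round(4),"turn",w.round(3))
E
python3 go.py 400.5 317.7 130
```

```text
t 1.15 pos [247.7 573.5 228.2] rot [-3.141e+00  1.000e-03  1.655e+00] open 1.003 F [0.2 0.6 0.1]
shift [-0.2676  0.1309  0.0983] turn [-0.001  0.001 -0.033]
```

Emit:
play_rows(moves=[[-0.0335,0.016,0.012,0,0,-0.033,60],[-0.0335,0.016,0.012,0,0,0,60],[-0.0335,0.016,0.012,0,0,0,60],[-0.0335,0.016,0.012,0,0,0,60],[-0.0335,0.016,0.012,0,0,0,60],[-0.0335,0.016,0.012,0,0,0,60],[-0.0335,0.016,0.012,0,0,0,60],[0,0,0,0,0,0,60]])

```text
t: 1.95
eef_pos: [388.0, 345.8, 141.5]
tcp_rot: [3.14, -0.002, 1.685]
ft_force: [-0.1, 0.7, 0.2]
opening: 0.602
```

```bash
python3 go.py 400.5 317.7 130; python3 - <<'E'
from h import *
c=read_camera("wrist"); cv2.imwrite("pics/w1.png",c["img"][:,:,::-1])
E
```

```text
t 1.95 pos [388.  345.8 141.5] rot [ 3.140e+00 -2.000e-03  1.685e+00] open 0.602 F [-0.1  0.7  0.2]
shift [-0.0294  0.0092  0.0114] turn [ 0.001 -0.002 -0.003]
```

View pics/w1.png

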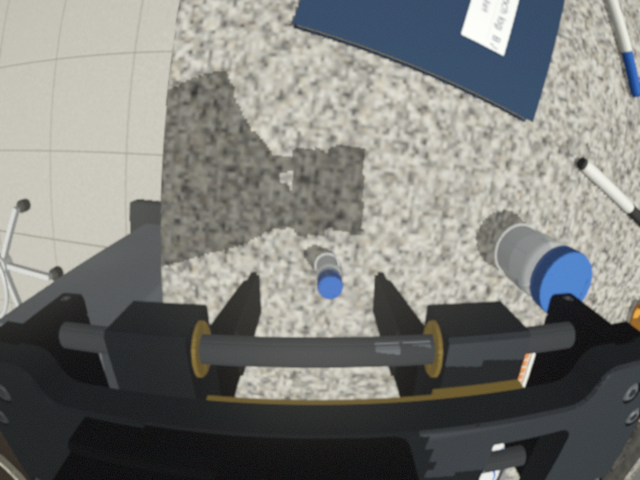

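The wrist view shows the blue cap at (328,288), between the jaws. I'll cross-check its position with the fisheye ray.

```bash
cat >> h.py <<'E'
def wz(c,u,v,z):
    x=(u-c["cx"])/c["fx"]; y=(v-c["cy"])/c["fy"]; th=np.hypot(x,y)
    d=np.array([x/th*np.sin(th),y/th*np.sin(th),np.cos(th)]); R=np.array(c["R"]); o=-R.T@np.array(c["t"]); d=R.T@d
    return o+d*(z-o[2])/d[2]
def wblob(lo,hi,b,z):
    c=read_camera("wrist"); m=cv2.inRange(cv2.cvtColor(c["img"],cv2.COLOR_RGB2HSV),lo,hi)[b[1]:b[3],b[0]:b[2]]
    n,l,st,ce=cv2.connectedComponentsWithStats(m); i=1+np.argmax(st[1:,4]); p=ce[i]+[b[0],b[1]]
    return p,st[i][2:],wz(c,*p,z)
E
python3 -c "
from h import *
print(wblob((100,120,60),(125,255,255),(300,260,360,310),52))"
```

```text
(array([330.04047619, 287.82619048]), array([ 23,  23, 420], dtype=int32), array([401.06220819, 318.04028345,  52.        ]))
```

Emit:
play_rows(moves=[[-0.029,0.01,0.005,0,0,0,60],[0,0,0.035,0,0,0,60],[0,0,0.035,0,0,0,60],[0,0,0.03,0,0,0,60],[0,0,0.01,0,0,0,60],[0,0,0,0,0,0,60]])

```text
t: 2.65
eef_pos: [401.6, 327.9, 28.0]
tcp_rot: [3.129, -0.008, 1.693]
ft_force: [-0.1, 0.1, 0.4]
opening: 0.6
```

```bash
python3 go.py 400.8 317.9 25
```

```text
t 2.65 pos [401.6 327.9  28. ] rot [ 3.129 -0.008  1.693] open 0.6 F [-0.1  0.1  0.4]
shift [-0.0098 -0.0021  0.0029] turn [ 0.012 -0.009  0.005]
```

Emit:
play_rows(moves=[[-0.0098,-0.002,0.003,0.012,-0.009,0.005,60],[0,0,0,0,0,0,60],[0,0,0,0,0,0,60]])

```text
t: 2.95
eef_pos: [401.4, 318.8, 27.6]
tcp_rot: [3.139, -0.0, 1.689]
ft_force: [-0.1, 0.4, 0.2]
opening: 0.597
```

```bash
python3 go.py 400.8 317.9 25
```

```text
t 2.95 pos [401.4 318.8  27.6] rot [ 3.139 -0.     1.689] open 0.597 F [-0.1  0.4  0.2]
shift [-0.0008 -0.0007  0.0026] turn [ 0.003 -0.     0.001]
```

Emit:
play_rows(moves=[[0,0,0,0,0,0,0],[0,0,0,0,0,0,0],[0,0,0,0,0,0,0],[0,0,0,0,0,0,0],[0,0,0,0,0,0,0],[0,0,0,0,0,0,0],[0,0,0,0,0,0,0]])

```text
t: 3.65
eef_pos: [402.2, 319.2, 29.8]
tcp_rot: [3.136, -0.002, 1.689]
ft_force: [-1.1, 0.0, 0.2]
opening: 0.211
```

```bash
python3 go.py 400.8 317.9 125
```

```text
t 3.65 pos [402.2 319.2  29.8] rot [ 3.136e+00 -2.000e-03  1.689e+00] open 0.211 F [-1.1  0.   0.2]
shift [-0.001  -0.001  -0.0953] turn [ 0.006 -0.002  0.001]
```

Emit:
play_rows(moves=[[0,0,-0.025,0.006,0,0,0],[0,0,-0.04,0,0,0,0],[0,0,-0.04,0,0,0,0],[0,0,-0.01,0,0,0,0],[0,0,0,0,0,0,0]])

```text
t: 4.15
eef_pos: [401.6, 318.6, 147.2]
tcp_rot: [-3.138, -0.0, 1.689]
ft_force: [0.2, 0.5, -0.7]
opening: 0.21
```

```bash
python3 go.py 628.4 108.4 130
```

```text
t 4.15 pos [401.6 318.6 147.2] rot [-3.138 -0.     1.689] open 0.21 F [ 0.2  0.5 -0.7]
shift [-0.2355  0.2005  0.0164] turn [-0.004 -0.     0.001]
```

Emit:
play_rows(moves=[[-0.02,0.017,0.002,-0.004,0,0,0],[-0.034,0.029,0.002,0,0,0,0],[-0.034,0.029,0.002,0,0,0,0],[-0.034,0.029,0.002,0,0,0,0],[-0.034,0.029,0.002,0,0,0,0],[-0.034,0.029,0.002,0,0,0,0],[-0.02,0.015,0,0,0,0,0],[-0.005,0.005,0,0,0,0,0]])

```text
t: 4.95
eef_pos: [611.2, 119.1, 121.0]
tcp_rot: [-3.128, 0.0, 1.693]
ft_force: [-1.2, 0.8, -1.3]
opening: 0.209
```

```bash
python3 go.py 628.4 108.4 130
```

```text
t 4.95 pos [611.2 119.1 121. ] rot [-3.128  0.     1.693] open 0.209 F [-1.2  0.8 -1.3]
shift [-0.0127  0.0157 -0.0092] turn [-0.013  0.     0.005]
```

Emit:
play_rows(moves=[[-0.0127,0.0157,0,-0.013,0,0.005,0],[0,0,0,0,0,0,0],[0,0,0,0,0,0,0]])

```text
t: 5.25
eef_pos: [626.7, 108.2, 115.8]
tcp_rot: [-3.135, -0.0, 1.686]
ft_force: [0.1, 0.4, 0.4]
opening: 0.209
```

```bash
python3 go.py 628.4 108.4 37;  python3 - <<'E'
from h import *
c=read_camera("top"); cv2.imwrite("pics/t1.png",cv2.resize(c["img"][100:300,200:420],None,fx=3,fy=3)[:,:,::-1])
E
```

```text
t 5.25 pos [626.7 108.2 115.8] rot [-3.135 -0.     1.686] open 0.209 F [0.1 0.4 0.4]
shift [-0.      0.0023  0.0788] turn [-0.007 -0.    -0.002]
```

View pics/t1.png

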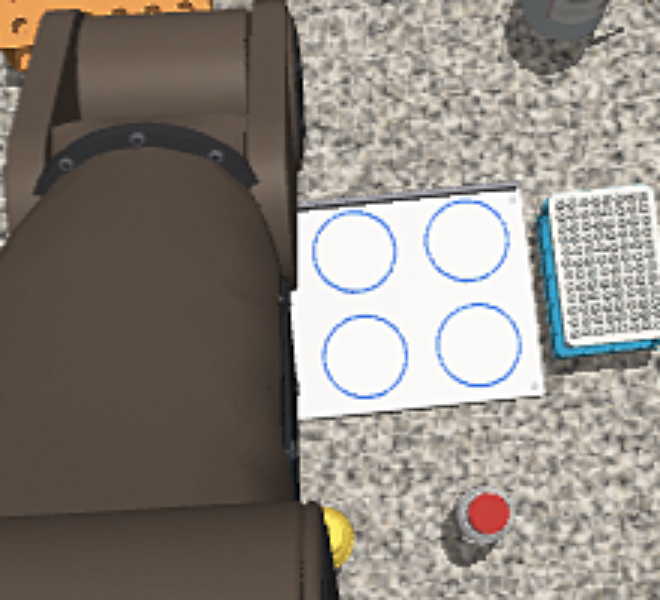

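The arm hides the left end of the board, so I descend on measured coordinates.

Emit:
play_rows(moves=[[0,0.002,0.02,-0.007,0,0,0],[0,0,0.025,0,0,0,0],[0,0,0.015,0,0,0,0],[0,0,0.005,0,0,0,0],[0,0,0,0,0,0,0]])

```text
t: 5.8
eef_pos: [624.9, 113.4, 49.3]
tcp_rot: [-3.141, -0.0, 1.692]
ft_force: [-0.6, -0.7, 0.7]
opening: 0.207
```

```bash
python3 go.py 628.4 108.4 36
```

```text
t 5.8 pos [624.9 113.4  49.3] rot [-3.141 -0.     1.692] open 0.207 F [-0.6 -0.7  0.7]
shift [-0.0054  0.0029  0.0133] turn [-0.001 -0.     0.004]
```

Emit:
play_rows(moves=[[-0.0054,0.003,0.005,0,0,0.004,0],[0,0,0.004,0,0,0,0],[0,0,0,0,0,0,0],[0,0,0,0,0,0,0]])

```text
t: 6.2
eef_pos: [629.3, 108.7, 41.8]
tcp_rot: [3.14, -0.0, 1.688]
ft_force: [0.0, 0.1, 0.1]
opening: 0.205
```

```bash
python3 go.py 628.4 108.4 36
```

```text
t 6.2 pos [629.3 108.7  41.8] rot [ 3.14  -0.     1.688] open 0.205 F [0.  0.1 0.1]
shift [-0.0002 -0.0009  0.0058] turn [ 0.002 -0.     0.   ]
```

Emit:
play_rows(moves=[[0,-0.001,0.003,0,0,0,0],[0,0,0.003,0,0,0,0],[0,0,0,0,0,0,0]])

```text
t: 6.5
eef_pos: [628.5, 108.5, 36.0]
tcp_rot: [3.139, -0.0, 1.688]
ft_force: [0.1, 0.2, -0.3]
opening: 0.204
```

```bash
python3 go.py 628.4 108.4 36
```

```text
t 6.5 pos [628.5 108.5  36. ] rot [ 3.139 -0.     1.688] open 0.204 F [ 0.1  0.2 -0.3]
shift [-0.0001 -0.0001 -0.    ] turn [ 0.003 -0.     0.   ]
```

Emit:
play_rows(moves=[[0,0,0.0015,0,0,0,0],[0,0,0.0015,0,0,0,0],[0,0,0,0,0,0,0]])

```text
t: 6.8
eef_pos: [628.8, 108.6, 36.2]
tcp_rot: [3.137, -0.0, 1.688]
ft_force: [-0.5, 0.2, -0.1]
opening: 0.207
```

Emit:
play_rows(moves=[[0,0,0.003,0,0,0,0],[0,0,0.002,0,0,0,0],[0,0,0,0,0,0,0]])

```text
t: 7.1
eef_pos: [629.1, 108.6, 35.9]
tcp_rot: [3.135, 0.0, 1.689]
ft_force: [0.1, 0.1, -0.7]
opening: 0.208
```

Emit:
play_rows(moves=[[0,0,0.005,0.005,0,0,0],[0,0,0,0,0,0,0]])

```text
t: 7.3
eef_pos: [630.2, 108.6, 33.9]
tcp_rot: [3.136, 0.001, 1.689]
ft_force: [0.3, 0.3, -0.6]
opening: 0.21
```

Emit:
play_rows(moves=[[0,-0.001,0.004,0.005,0,0,0],[0,0,0,0,0,0,0]])

```text
t: 7.5
eef_pos: [630.6, 108.7, 32.4]
tcp_rot: [3.137, 0.001, 1.689]
ft_force: [0.2, 0.1, -1.3]
opening: 0.211
```

```bash
python3 go.py 628.4 108.4 36;python3 - <<'E'
from h import *
c=read_camera("scene"); cv2.imwrite("pics/s1.png",cv2.resize(c["img"][150:300,180:480],None,fx=2.6,fy=2.6)[:,:,::-1])
E
```

```text
t 7.5 pos [630.6 108.7  32.4] rot [3.137e+00 1.000e-03 1.689e+00] open 0.211 F [ 0.2  0.1 -1.3]
shift [-0.     -0.0022 -0.0036] turn [0.004 0.001 0.001]
```

View pics/s1.png

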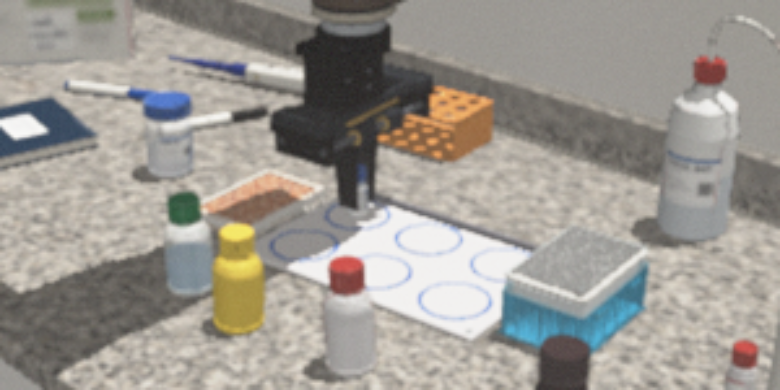

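The scene view shows the vial upright in the back-left circle. I release it.

Emit:
play_rows(moves=[[0,0,0,0,0,0,25],[0,0,0,0,0,0,35],[0,0,0,0,0,0,50],[0,0,0,0,0,0,50]])

```text
t: 7.95
eef_pos: [630.1, 108.6, 30.4]
tcp_rot: [3.14, 0.001, 1.689]
ft_force: [0.6, 0.3, -0.0]
opening: 0.444
```

Emit:
play_rows(moves=[[0,0,-0.02,0,0,0,50],[0,0,-0.04,0,0,0,50],[0,0,-0.04,0,0,0,50],[0,0,-0.02,0,0,0,60],[0,0,0,0,0,0,70]])

```text
t: 8.45
eef_pos: [629.1, 108.6, 152.0]
tcp_rot: [-3.139, 0.0, 1.689]
ft_force: [0.1, -0.2, -0.7]
opening: 0.61
```

```bash
python3 go.py 422 122.5 150;python3 - <<'E'
from h import *
c=read_camera("wrist"); cv2.imwrite("pics/w2.png",c["img"][:,:,::-1])
E
```

```text
t 8.45 pos [629.1 108.6 152. ] rot [-3.139  0.     1.689] open 0.61 F [ 0.1 -0.2 -0.7]
shift [ 0.0382 -0.204   0.0026] turn [-0.003  0.     0.001]
```

View pics/w2.png

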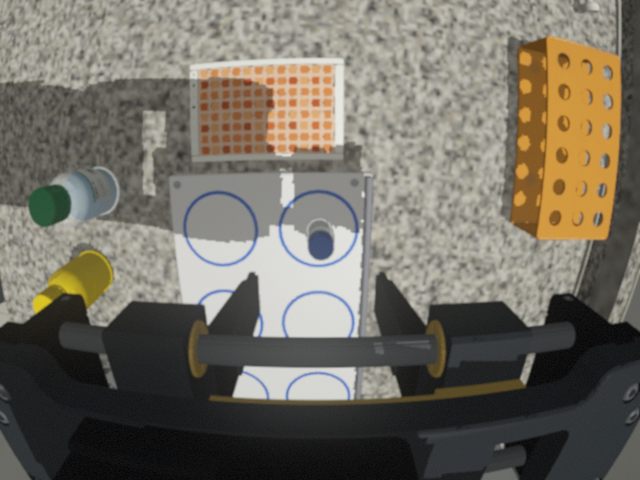

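Blue vial stands inside its circle (base about (319,228), circle centre about (318,228)). Green bottle next.

Emit:
play_rows(moves=[[0.004,-0.02,0,0,0,0,75],[0.007,-0.035,0,0,0,0,75],[0.007,-0.035,0,0,0,0,75],[0.007,-0.035,0,0,0,0,75],[0.007,-0.035,0,0,0,0,75],[0.005,-0.03,0,0,0,0,75],[0,-0.01,0,0,0,0,75],[0,0,0,0,0,0,75]])

```text
t: 9.3
eef_pos: [413.6, 121.0, 140.8]
tcp_rot: [-3.121, 0.0, 1.688]
ft_force: [0.8, -0.1, -0.6]
opening: 0.748
```

```bash
python3 go.py 422 122.5 45; python3 -c "
from h import *
c=read_camera('wrist');cv2.imwrite('pics/w3.png',c['img'][:,:,::-1])
print(wblob((60,90,40),(90,255,255),(200,200,450,380),91))"
```

```text
t 9.3 pos [413.6 121.  140.8] rot [-3.121  0.     1.688] open 0.748 F [ 0.8 -0.1 -0.6]
shift [0.0005 0.0105 0.0956] turn [-0.021  0.    -0.   ]
(array([332.74403471, 263.09273319]), array([  47,   52, 1844], dtype=int32), array([422.71248534, 125.27091122,  91.        ]))
```

View pics/w3.png

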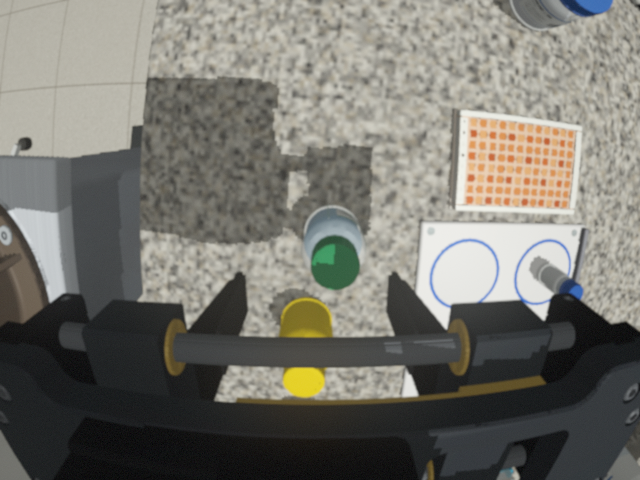

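Green cap at (333,263) in the wrist view confirms (422,123), with yellow well clear of the fingers. I correct the tilt, then descend.

Emit:
play_rows(moves=[[0,0.0105,0,-0.021,0,0,75],[0,0,0,0,0,0,75],[0,0,0.03,0,0,0,75],[0,0,0.03,0,0,0,75],[0,0,0.015,0,0,0,75],[0,0,0.005,0,0,0,75],[0,0,0,0,0,0,75]])

```text
t: 10.1
eef_pos: [434.8, 122.2, 57.3]
tcp_rot: [3.132, 0.0, 1.685]
ft_force: [0.5, -0.7, 0.3]
opening: 0.751
```

```bash
python3 go.py 422.3 123 43
```

```text
t 10.1 pos [434.8 122.2  57.3] rot [3.132 0.    1.685] open 0.751 F [ 0.5 -0.7  0.3]
shift [ 0.0022 -0.0125  0.0142] turn [ 0.01   0.    -0.003]
```

Emit:
play_rows(moves=[[0.002,-0.0125,0,0.01,0,-0.003,75],[0,0,0,0,0,0,75],[0,0,0.01,0,0,0,75],[0,0,0.004,0,0,0,75],[0,0,0,0,0,0,75]])

```text
t: 10.6
eef_pos: [422.5, 123.0, 44.4]
tcp_rot: [3.138, 0.0, 1.689]
ft_force: [-0.5, -0.0, 0.1]
opening: 0.752
```

```bash
python3 go.py 422.3 123 43
```

```text
t 10.6 pos [422.5 123.   44.4] rot [3.138 0.    1.689] open 0.752 F [-0.5 -0.   0.1]
shift [ 0.     -0.0002  0.0014] turn [0.003 0.    0.001]
```

Emit:
play_rows(moves=[[0,0,0,0,0,0,0],[0,0,0,0,0,0,0],[0,0,0,0,0,0,0],[0,0,0,0,0,0,0],[0,0,0,0,0,0,0],[0,0,0,0,0,0,0]])

```text
t: 11.2
eef_pos: [422.8, 123.0, 44.5]
tcp_rot: [3.138, 0.0, 1.689]
ft_force: [0.1, 0.3, 0.5]
opening: 0.458
```

```bash
python3 go.py 422.3 123 150
```

```text
t 11.2 pos [422.8 123.   44.5] rot [3.138 0.    1.689] open 0.458 F [0.1 0.3 0.5]
shift [ 0.000e+00 -1.000e-04 -1.055e-01] turn [0.004 0.    0.001]
```

Emit:
play_rows(moves=[[0,0,-0.02,0,0,0,0],[0,0,-0.03,0,0,0,0],[0,0,-0.02,0,0,0,0],[0,0,0,0,0,0,0],[0,0,0,0,0,0,0]])

```text
t: 11.7
eef_pos: [422.0, 122.9, 116.1]
tcp_rot: [3.14, 0.0, 1.689]
ft_force: [0.4, 0.3, -0.8]
opening: 0.459
```

```bash
python3 go.py 544.1 98.6 110
```

```text
t 11.7 pos [422.  122.9 116.1] rot [3.14  0.    1.689] open 0.459 F [ 0.4  0.3 -0.8]
shift [-0.0385  0.1184  0.0063] turn [0.002 0.    0.001]
```

Emit:
play_rows(moves=[[-0.006,0.018,0,0,0,0,0],[-0.01,0.03,0,0,0,0,0],[-0.01,0.03,0,0,0,0,0],[-0.0085,0.025,0,0,0,0,0],[-0.003,0.01,0,0,0,0,0],[0,0,0,0,0,0,0],[0,0,0,0,0,0,0]])

```text
t: 12.4
eef_pos: [538.0, 98.1, 108.3]
tcp_rot: [-3.132, -0.0, 1.689]
ft_force: [-0.2, 0.4, -1.0]
opening: 0.457
```

```bash
python3 go.py 544.1 98.6 51
```

```text
t 12.4 pos [538.   98.1 108.3] rot [-3.132 -0.     1.689] open 0.457 F [-0.2  0.4 -1. ]
shift [-0.0002  0.0067  0.0572] turn [-0.01  -0.     0.001]
```

Emit:
play_rows(moves=[[0,0.006,0,-0.01,0,0,0],[0,0,0.015,0,0,0,0],[0,0,0.02,0,0,0,0],[0,0,0.012,0,0,0,0],[0,0,0,0,0,0,0],[0,0,0,0,0,0,0]])

```text
t: 13.0
eef_pos: [541.3, 100.6, 60.6]
tcp_rot: [3.14, -0.0, 1.691]
ft_force: [-0.6, 0.8, -0.4]
opening: 0.461
```

```bash
python3 go.py 544.1 98.6 51
```

```text
t 13.0 pos [541.3 100.6  60.6] rot [ 3.14  -0.     1.691] open 0.461 F [-0.6  0.8 -0.4]
shift [-0.0023  0.0025  0.0096] turn [ 0.001 -0.     0.003]
```

Emit:
play_rows(moves=[[-0.002,0.002,0.004,0,0,0.003,0],[0,0,0.004,0,0,0,0],[0,0,0.002,0,0,0,0],[0,0,0,0,0,0,0],[0,0,0,0,0,0,0]])

```text
t: 13.5
eef_pos: [544.5, 98.8, 51.7]
tcp_rot: [3.137, -0.0, 1.688]
ft_force: [-0.5, 0.3, 0.2]
opening: 0.46
```

```bash
python3 go.py 544.1 98.6 51
```

```text
t 13.5 pos [544.5  98.8  51.7] rot [ 3.137 -0.     1.688] open 0.46 F [-0.5  0.3  0.2]
shift [-0.0001 -0.0004  0.0007] turn [ 0.004 -0.     0.   ]
```

Emit:
play_rows(moves=[[0,0,0.0025,0.004,0,0,0],[0,0,0.001,0,0,0,0],[0,0,0,0,0,0,0],[0,0,0,0,0,0,48],[0,0,0,0,0,0,55],[0,0,0,0,0,0,70],[0,0,0,0,0,0,70],[0,0,0,0,0,0,70]])

```text
t: 14.3
eef_pos: [544.9, 98.8, 50.6]
tcp_rot: [3.14, -0.0, 1.688]
ft_force: [0.1, 0.4, 0.9]
opening: 0.693
```

Emit:
play_rows(moves=[[0,0,-0.02,0,0,0,70],[0,0,-0.035,0,0,0,70],[0,0,-0.035,0,0,0,70],[0,0,-0.02,0,0,0,75],[0,0,0,0,0,0,75],[0,0,0,0,0,0,75]])

```text
t: 14.9
eef_pos: [544.2, 98.6, 162.9]
tcp_rot: [-3.14, -0.0, 1.688]
ft_force: [-0.3, 0.2, -0.6]
opening: 0.75
```

```bash
python3 go.py 429.5 -81 160;python3 - <<'E'
from h import *
c=read_camera("wrist"); cv2.imwrite("pics/w4.png",c["img"][:,:,::-1])
E
```

```text
t 14.9 pos [544.2  98.6 162.9] rot [-3.14  -0.     1.688] open 0.75 F [-0.3  0.2 -0.6]
shift [-0.165  -0.1349  0.0031] turn [-0.001 -0.     0.   ]
```

View pics/w4.png

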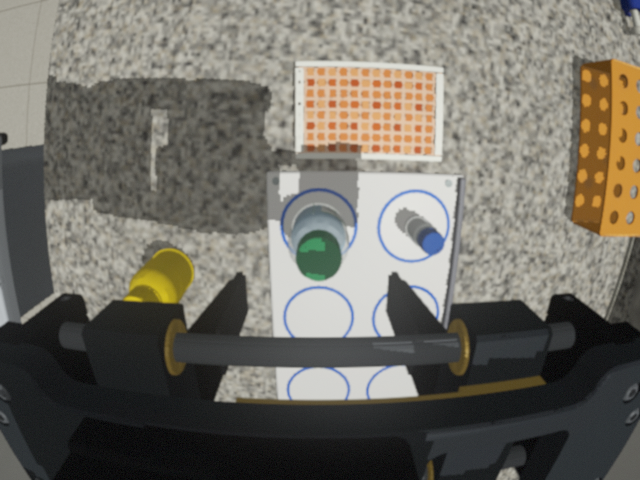

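Green and blue both stand upright and centred. Red bottle next.

Emit:
play_rows(moves=[[-0.017,-0.014,0,0,0,0,75],[-0.03,-0.025,0,0,0,0,75],[-0.03,-0.025,0,0,0,0,75],[-0.03,-0.025,0,0,0,0,75],[-0.03,-0.025,0,0,0,0,75],[-0.018,-0.014,0,0,0,0,75],[-0.005,-0.004,0,0,0,0,75],[0,0,0,0,0,0,75]])

```text
t: 15.75
eef_pos: [425.0, -80.0, 154.0]
tcp_rot: [-3.126, -0.005, 1.69]
ft_force: [0.8, 0.5, 0.1]
opening: 0.75
```

```bash
python3 -c "
from h import *
c=read_camera('wrist');cv2.imwrite('pics/w5.png',c['img'][:,:,::-1])
print(wblob((0,120,60),(8,255,255),(200,200,450,380),96))";python3 go.py 429.5 -81 46
```

```text
(array([325.84615385, 265.29864253]), array([  46,   51, 1768], dtype=int32), array([430.33080518, -79.98152595,  96.        ]))
t 15.85 pos [425.6 -79.2 154.2] rot [-3.127 -0.005  1.691] open 0.75 F [-0.3  0.2 -0. ]
shift [-0.0027  0.0052  0.1081] turn [-0.015 -0.005  0.003]
```

View pics/w5.png

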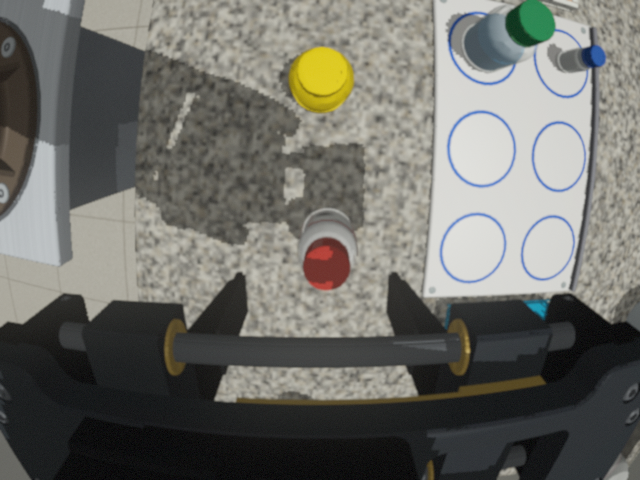

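Red cap at (326,265) in the wrist view, consistent with (430,−81).

Emit:
play_rows(moves=[[-0.0025,0.005,0,-0.015,-0.005,0.003,75],[0,0,0,0,0,0,75],[0,0,0.03,0,0,0,75],[0,0,0.03,0,0,0,75],[0,0,0,0,0,0,75],[0,0,0,0,0,0,75]])

```text
t: 16.45
eef_pos: [434.8, -78.1, 93.2]
tcp_rot: [3.137, 0.002, 1.694]
ft_force: [0.4, -0.5, 0.3]
opening: 0.748
```

```bash
python3 go.py 430 -81 46
```

```text
t 16.45 pos [434.8 -78.1  93.2] rot [3.137e+00 2.000e-03 1.694e+00] open 0.748 F [ 0.4 -0.5  0.3]
shift [-0.0022 -0.0053  0.0472] turn [0.005 0.002 0.006]
```

Emit:
play_rows(moves=[[-0.002,-0.005,0.005,0.005,0.002,0.006,75],[0,0,0.015,0,0,0,75],[0,0,0.015,0,0,0,75],[0,0,0.008,0,0,0,75],[0,0,0,0,0,0,75],[0,0,0,0,0,0,75]])

```text
t: 17.05
eef_pos: [431.8, -81.6, 53.5]
tcp_rot: [3.135, 0.003, 1.688]
ft_force: [-0.1, 0.6, -0.8]
opening: 0.746
```

```bash
python3 go.py 430 -81 46
```

```text
t 17.05 pos [431.8 -81.6  53.5] rot [3.135e+00 3.000e-03 1.688e+00] open 0.746 F [-0.1  0.6 -0.8]
shift [ 0.0008 -0.0018  0.0075] turn [ 0.006  0.003 -0.   ]
```

Emit:
play_rows(moves=[[0,-0.0018,0.007,0.006,0.003,0,75],[0,0,0.002,0,0,0,75],[0,0,0,0,0,0,0],[0,0,0,0,0,0,0],[0,0,0,0,0,0,0],[0,0,0,0,0,0,0],[0,0,0,0,0,0,0],[0,0,0,0,0,0,0]])

```text
t: 17.85
eef_pos: [430.6, -82.0, 45.4]
tcp_rot: [3.14, 0.001, 1.688]
ft_force: [-1.0, 0.4, -0.8]
opening: 0.44
```

```bash
python3 go.py 430 -81 120
```

```text
t 17.85 pos [430.6 -82.   45.4] rot [3.140e+00 1.000e-03 1.688e+00] open 0.44 F [-1.   0.4 -0.8]
shift [ 0.0011 -0.0003 -0.0746] turn [0.002 0.001 0.   ]
```

Emit:
play_rows(moves=[[0,0,-0.02,0,0,0,0],[0,0,-0.03,0,0,0,0],[0,0,-0.02,0,0,0,0],[0,0,0,0,0,0,0],[0,0,0,0,0,0,0]])

```text
t: 18.35
eef_pos: [429.8, -81.8, 116.9]
tcp_rot: [-3.142, -0.0, 1.688]
ft_force: [0.6, -0.1, -2.1]
opening: 0.441
```

```bash
python3 go.py 565.1 -81 115
```

```text
t 18.35 pos [429.8 -81.8 116.9] rot [-3.142 -0.     1.688] open 0.441 F [ 0.6 -0.1 -2.1]
shift [-0.015   0.1344  0.0019] turn [-0. -0.  0.]
```

Emit:
play_rows(moves=[[-0.002,0.018,0,0,0,0,0],[-0.0035,0.032,0,0,0,0,0],[-0.0035,0.032,0,0,0,0,0],[-0.003,0.028,0,0,0,0,0],[-0.002,0.015,0,0,0,0,0],[0,0.004,0,0,0,0,0],[0,0,0,0,0,0,0]])

```text
t: 19.05
eef_pos: [560.7, -79.6, 107.8]
tcp_rot: [-3.131, -0.005, 1.687]
ft_force: [-0.8, 0.4, -0.7]
opening: 0.44
```

```bash
python3 go.py 565.1 -81 52
```

```text
t 19.05 pos [560.7 -79.6 107.8] rot [-3.131 -0.005  1.687] open 0.44 F [-0.8  0.4 -0.7]
shift [-0.0022  0.0048  0.0558] turn [-0.011 -0.005 -0.001]
```

Emit:
play_rows(moves=[[-0.002,0.004,0,-0.011,-0.005,0,0],[0,0,0.015,0,0,0,0],[0,0,0.02,0,0,0,0],[0,0,0.01,0,0,0,0],[0,0,0,0,0,0,0],[0,0,0,0,0,0,0]])

```text
t: 19.65
eef_pos: [561.9, -81.6, 61.1]
tcp_rot: [3.141, 0.001, 1.686]
ft_force: [0.7, -0.2, -0.2]
opening: 0.44
```

```bash
python3 go.py 565.1 -81 52
```

```text
t 19.65 pos [561.9 -81.6  61.1] rot [3.141e+00 1.000e-03 1.686e+00] open 0.44 F [ 0.7 -0.2 -0.2]
shift [0.0002 0.0032 0.0091] turn [ 0.     0.001 -0.002]
```

Emit:
play_rows(moves=[[0,0.0025,0.004,0,0,0,0],[0,0,0.004,0,0,0,0],[0,0,0.002,0,0,0,0],[0,0,0,0,0,0,0],[0,0,0,0,0,0,0]])

```text
t: 20.15
eef_pos: [565.3, -81.5, 52.3]
tcp_rot: [3.139, 0.002, 1.686]
ft_force: [-0.5, -0.2, -1.6]
opening: 0.438
```

```bash
python3 go.py 565.1 -81 51.5
```

```text
t 20.15 pos [565.3 -81.5  52.3] rot [3.139e+00 2.000e-03 1.686e+00] open 0.438 F [-0.5 -0.2 -1.6]
shift [ 0.0005 -0.0002  0.0008] turn [ 0.003  0.002 -0.002]
```

Emit:
play_rows(moves=[[0,0,0.0025,0.003,0,0,0],[0,0,0.001,0,0,0,0],[0,0,0,0,0,0,0],[0,0,0,0,0,0,47],[0,0,0,0,0,0,55],[0,0,0,0,0,0,70],[0,0,0,0,0,0,70],[0,0,0,0,0,0,70]])

```text
t: 20.95
eef_pos: [566.2, -81.8, 51.4]
tcp_rot: [3.139, 0.003, 1.687]
ft_force: [-0.0, 0.6, -0.2]
opening: 0.693
```

Emit:
play_rows(moves=[[0,0,-0.02,0,0,0,70],[0,0,-0.035,0,0,0,70],[0,0,-0.035,0,0,0,70],[0,0,-0.02,0,0,0,75],[0,0,0,0,0,0,75],[0,0,0,0,0,0,75]])

```text
t: 21.55
eef_pos: [565.3, -81.4, 163.7]
tcp_rot: [-3.141, 0.002, 1.687]
ft_force: [-0.0, 0.2, -1.0]
opening: 0.751
```

```bash
python3 go.py 440 -290 170;python3 - <<'E'
from h import *
c=read_camera("wrist"); cv2.imwrite("pics/w6.png",c["img"][:,:,::-1])
E
```

```text
t 21.55 pos [565.3 -81.4 163.7] rot [-3.141e+00  2.000e-03  1.687e+00] open 0.751 F [-0.   0.2 -1. ]
shift [-0.1927 -0.1486 -0.0058] turn [-0.     0.002 -0.001]
```

View pics/w6.png

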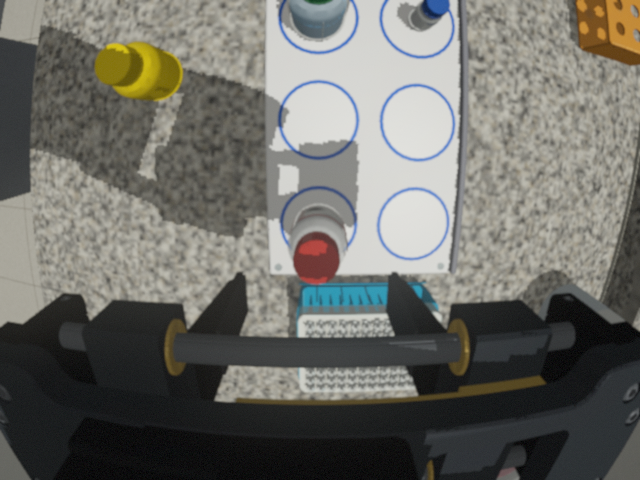

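Red is placed. Dark bottle next.

Emit:
play_rows(moves=[[-0.019,-0.015,0,0,0,0,80],[-0.035,-0.027,-0.002,0,0,0,80],[-0.035,-0.027,-0.002,0,0,0,80],[-0.035,-0.027,-0.002,0,0,0,80],[-0.035,-0.027,-0.002,0,0,0,80],[-0.02,-0.015,0,0,0,0,80],[-0.006,-0.004,0,0,0,0,80],[0,0,0,0,0,0,80]])

```text
t: 22.4
eef_pos: [439.2, -286.4, 161.8]
tcp_rot: [-3.13, -0.007, 1.689]
ft_force: [1.0, 0.6, 0.5]
opening: 0.8
```

```bash
python3 -c "
from h import *
c=read_camera('wrist');cv2.imwrite('pics/w7.png',c['img'][:,:,::-1])
b=c['img'][200:300,270:370]; cv2.imwrite('pics/w7c.png',cv2.resize(b,None,fx=5,fy=5)[:,:,::-1])
for X in [(325,265),(325,260)]: print(wz(c,*X,104))";python3 go.py 440 -290 52
```

```text
[ 443.92625033 -286.41307529  104.        ]
[ 443.51856295 -283.17829628  104.        ]
t 22.45 pos [ 439.5 -285.8  161.8] rot [-3.13  -0.008  1.689] open 0.799 F [-0.2 -0.6  0.9]
shift [-0.0051  0.0013  0.1098] turn [-0.012 -0.008  0.002]
```

View pics/w7.png

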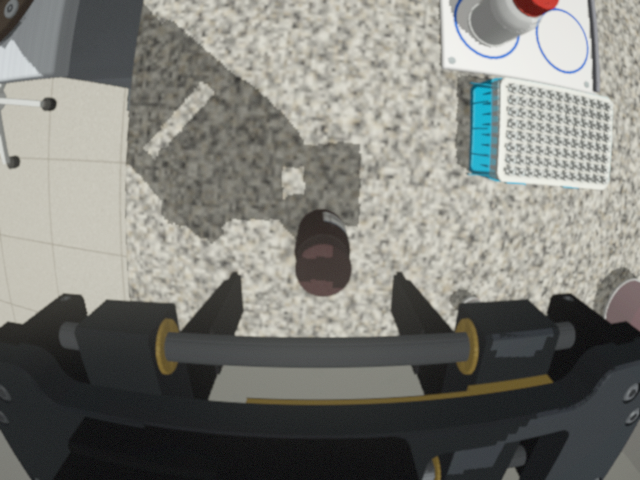

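View pics/w7c.png

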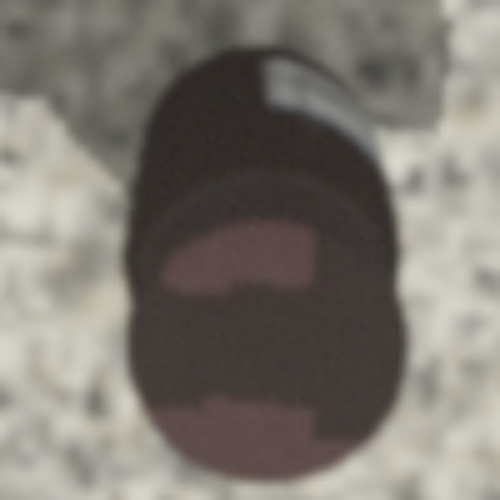

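Dark cap disc is centred at (323.5,270) in the wrist view, which gives about (443,−290) against (441,−291) from the top view. I use (442,−290).

Emit:
play_rows(moves=[[-0.005,0.003,0,-0.012,-0.008,0.002,80],[0,0,0,0,0,0,80],[0,0,0.03,0,0,0,80],[0,0,0.025,0,0,0,80],[0,0,0,0,0,0,80],[0,0,0,0,0,0,80]])

```text
t: 23.05
eef_pos: [447.2, -286.4, 105.7]
tcp_rot: [3.139, 0.002, 1.694]
ft_force: [-0.1, -0.1, 0.3]
opening: 0.803
```

```bash
python3 go.py 442 -290 52
```

```text
t 23.05 pos [ 447.2 -286.4  105.7] rot [3.139e+00 2.000e-03 1.694e+00] open 0.803 F [-0.1 -0.1  0.3]
shift [-0.0028 -0.0057  0.0536] turn [0.003 0.002 0.006]
```

Emit:
play_rows(moves=[[-0.0028,-0.0055,0.005,0.003,0.002,0.006,80],[0,0,0.018,0,0,0,80],[0,0,0.018,0,0,0,80],[0,0,0.008,0,0,0,80],[0,0,0,0,0,0,80],[0,0,0,0,0,0,80]])

```text
t: 23.65
eef_pos: [443.5, -291.5, 60.1]
tcp_rot: [3.137, 0.005, 1.689]
ft_force: [-0.2, -1.5, 0.3]
opening: 0.801
```

```bash
python3 go.py 442 -290 52
```

```text
t 23.65 pos [ 443.5 -291.5   60.1] rot [3.137 0.005 1.689] open 0.801 F [-0.2 -1.5  0.3]
shift [ 0.0018 -0.0013  0.0081] turn [0.004 0.005 0.001]
```

Emit:
play_rows(moves=[[0.0015,-0.001,0.008,0.004,0.005,0,80],[0,0,0.002,0,0,0,80],[0,0,0,0,0,0,0],[0,0,0,0,0,0,0],[0,0,0,0,0,0,0],[0,0,0,0,0,0,0],[0,0,0,0,0,0,0],[0,0,0,0,0,0,0]])

```text
t: 24.45
eef_pos: [443.0, -290.7, 51.5]
tcp_rot: [3.139, 0.002, 1.689]
ft_force: [0.4, 0.9, -1.0]
opening: 0.425
```

```bash
python3 go.py 442 -290 190
```

```text
t 24.45 pos [ 443.  -290.7   51.5] rot [3.139e+00 2.000e-03 1.689e+00] open 0.425 F [ 0.4  0.9 -1. ]
shift [ 0.0005 -0.0006 -0.1385] turn [0.002 0.002 0.001]
```

Emit:
play_rows(moves=[[0,0,0,0,0,0,0],[0,0,-0.02,0,0,0,0],[0,0,-0.035,0,0,0,0],[0,0,-0.04,0,0,0,0],[0,0,-0.03,0,0,0,0],[0,0,-0.01,0,0,0,0],[0,0,0,0,0,0,0],[0,0,0,0,0,0,0]])

```text
t: 25.25
eef_pos: [441.7, -289.7, 188.9]
tcp_rot: [-3.141, -0.001, 1.689]
ft_force: [0.6, 0.1, -1.3]
opening: 0.423
```

```bash
python3 go.py 554.6 9 190
```

```text
t 25.25 pos [ 441.7 -289.7  188.9] rot [-3.141e+00 -1.000e-03  1.689e+00] open 0.423 F [ 0.6  0.1 -1.3]
shift [ 0.2834  0.1472 -0.0009] turn [-0.001 -0.001  0.001]
```

Emit:
play_rows(moves=[[0.02,0.01,-0.001,0,0,0,0],[0.038,0.02,-0.001,0,0,0,0],[0.042,0.022,-0.001,0,0,0,0],[0.042,0.022,-0.001,0,0,0,0],[0.042,0.022,-0.001,0,0,0,0],[0.038,0.018,0,0,0,0,0],[0.02,0.01,0,0,0,0,0],[0,0,0,0,0,0,0]])

```text
t: 26.05
eef_pos: [536.3, -25.3, 179.9]
tcp_rot: [-3.123, -0.01, 1.684]
ft_force: [0.1, -0.3, -0.6]
opening: 0.425
```

```bash
python3 go.py 554.6 9 150
```

```text
t 26.05 pos [536.3 -25.3 179.9] rot [-3.123 -0.01   1.684] open 0.425 F [ 0.1 -0.3 -0.6]
shift [0.0317 0.0226 0.0298] turn [-0.018 -0.01  -0.004]
```

Emit:
play_rows(moves=[[0.015,0.01,0,-0.018,-0.01,-0.004,0],[0.012,0.009,0,0,0,0,0],[0,0,0,0,0,0,0],[0,0,0,0,0,0,0]])

```text
t: 26.45
eef_pos: [550.9, 3.4, 175.0]
tcp_rot: [-3.133, -0.001, 1.689]
ft_force: [-0.1, -0.2, -1.1]
opening: 0.423
```

```bash
python3 go.py 554.6 9 57.5
```

```text
t 26.45 pos [550.9   3.4 175. ] rot [-3.133e+00 -1.000e-03  1.689e+00] open 0.423 F [-0.1 -0.2 -1.1]
shift [0.005  0.0053 0.1175] turn [-0.008 -0.001  0.001]
```

Emit:
play_rows(moves=[[0.005,0.005,0,-0.008,0,0,0],[0,0,0.02,0,0,0,0],[0,0,0.03,0,0,0,0],[0,0,0.025,0,0,0,0],[0,0,0,0,0,0,0],[0,0,0,0,0,0,0]])

```text
t: 27.05
eef_pos: [556.7, 6.2, 99.0]
tcp_rot: [3.138, -0.001, 1.684]
ft_force: [-1.1, 0.2, -1.6]
opening: 0.423
```

```bash
python3 go.py 554.6 9 57.5
```

```text
t 27.05 pos [556.7   6.2  99. ] rot [ 3.138e+00 -1.000e-03  1.684e+00] open 0.423 F [-1.1  0.2 -1.6]
shift [ 0.003  -0.0019  0.0415] turn [ 0.003 -0.001 -0.004]
```

Emit:
play_rows(moves=[[0.003,-0.002,0.005,0.003,0,-0.004,0],[0,0,0.014,0,0,0,0],[0,0,0.012,0,0,0,0],[0,0,0.003,0,0,0,0],[0,0,0,0,0,0,0],[0,0,0,0,0,0,0]])

```text
t: 27.65
eef_pos: [555.6, 8.8, 65.0]
tcp_rot: [3.137, 0.0, 1.688]
ft_force: [0.3, 0.8, -0.1]
opening: 0.423
```

```bash
python3 go.py 554.6 9 57.5
```

```text
t 27.65 pos [555.6   8.8  65. ] rot [3.137 0.    1.688] open 0.423 F [ 0.3  0.8 -0.1]
shift [ 0.0003 -0.001   0.0075] turn [ 0.004  0.    -0.   ]
```

Emit:
play_rows(moves=[[0,-0.001,0.004,0.004,0,0,0],[0,0,0.003,0,0,0,0],[0,0,0.001,0,0,0,0],[0,0,0,0,0,0,0],[0,0,0,0,0,0,0]])

```text
t: 28.15
eef_pos: [555.0, 8.7, 57.4]
tcp_rot: [3.14, 0.001, 1.688]
ft_force: [-0.3, -0.5, -1.4]
opening: 0.425
```

```bash
python3 go.py 554.6 9 57.5
```

```text
t 28.15 pos [555.    8.7  57.4] rot [3.140e+00 1.000e-03 1.688e+00] open 0.425 F [-0.3 -0.5 -1.4]
shift [ 0.0004 -0.0003 -0.0001] turn [ 0.002  0.001 -0.   ]
```

Emit:
play_rows(moves=[[0,0,0.001,0,0,0,0],[0,0,0,0,0,0,45],[0,0,0,0,0,0,52],[0,0,0,0,0,0,65],[0,0,0,0,0,0,70],[0,0,0,0,0,0,70],[0,0,0,0,0,0,70]])

```text
t: 28.85
eef_pos: [555.4, 8.6, 57.4]
tcp_rot: [3.139, 0.001, 1.688]
ft_force: [-0.5, 1.0, -0.3]
opening: 0.698
```

Emit:
play_rows(moves=[[0,0,-0.02,0,0,0,70],[0,0,-0.035,0,0,0,70],[0,0,-0.04,0,0,0,70],[0,0,-0.04,0,0,0,70],[0,0,-0.02,0,0,0,70],[0,0,0,0,0,0,70]])

```text
t: 29.45
eef_pos: [554.4, 8.7, 216.9]
tcp_rot: [-3.141, 0.0, 1.688]
ft_force: [-1.1, -0.5, 0.4]
opening: 0.701
```

```bash
python3 go.py 554.6 9 57.5; python3 - <<'E'
from h import *
c=read_camera("wrist"); cv2.imwrite("pics/w8.png",c["img"][:,:,::-1])
E
```

```text
t 29.45 pos [554.4   8.7 216.9] rot [-3.141  0.     1.688] open 0.701 F [-1.1 -0.5  0.4]
shift [0.0003 0.0003 0.1594] turn [-0.  0. -0.]
```

View pics/w8.png

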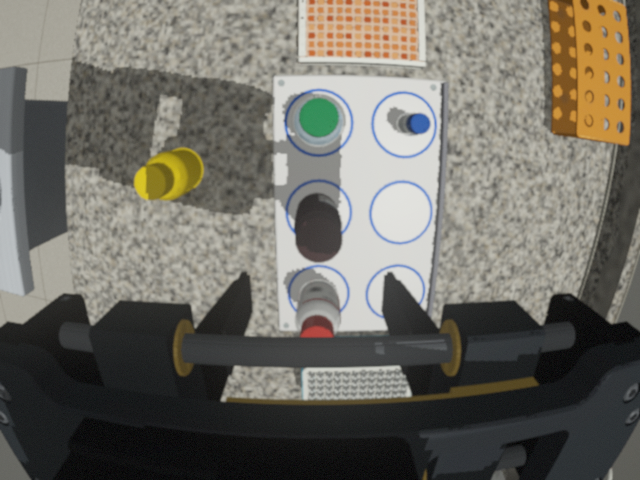

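All four stand in their circles. I move the arm aside to check from the top camera.

Emit:
play_rows(moves=[[0.03,0,0,0,0,0,70],[0.045,-0.005,0,0,0,0,70],[0.045,-0.005,0,0,0,0,70],[0.045,-0.005,0,0,0,0,70],[0.045,-0.005,0,0,0,0,70],[0.045,-0.005,0,0,0,0,70],[0.045,-0.005,0,0,0,0,70],[0.03,0,0,0,0,0,70]])

```text
t: 30.3
eef_pos: [481.0, 340.1, 202.6]
tcp_rot: [-3.124, 0.003, 1.68]
ft_force: [0.7, -0.3, -0.2]
opening: 0.697
```

```bash
python3 - <<'E'
from h import *
s=state(); print(s["t"],s["eef_pos"].round(1),s["qvel"].round(2))
c=read_camera("top"); im=c["img"]; hsv=cv2.cvtColor(im,cv2.COLOR_RGB2HSV)
cv2.imwrite("pics/t2.png",im[:,:,::-1])
cv2.imwrite("pics/t2c.png",cv2.resize(im[150:300,200:400],None,fx=4,fy=4,interpolation=cv2.INTER_CUBIC)[:,:,::-1])
k=read_camera("scene"); cv2.imwrite("pics/s2.png",cv2.resize(k["img"][170:350,180:490],None,fx=2.5,fy=2.5)[:,:,::-1])
O=np.array([596.8,14.0]); a=0.117
for n,lo,hi,b,h in [("green",(60,90,40),(90,255,255),(260,190,310,240),98),("red",(0,120,60),(8,255,255),(340,180,385,235),104),("blue",(105,150,40),(125,255,255),(272,172,292,200),60),("dark",(0,0,0),(180,255,60),(300,190,345,240),110)]:
    m=cv2.inRange(hsv,lo,hi)[b[1]:b[3],b[0]:b[2]]; q,l,st,ce=cv2.connectedComponentsWithStats(m); i=1+np.argmax(st[1:,4])
    p=ce[i]+[b[0],b[1]]; w=onz(c,*p,h-2)[:2]-O
    print(n,p.round(1),st[i][2:],"board xy",(w@[np.cos(a),np.sin(a)]).round(1),(w@[-np.sin(a),np.cos(a)]).round(1))
E
```

```text
30.3 [481.  340.1 202.6] [ 0.49  0.22 -0.33  0.    0.14  0.48]
green [279.5 216.2] [ 14  14 147] board xy -43.4 90.7
red [363.  207.9] [ 13  13 141] board xy -44.8 -89.9
blue [278.2 181.4] [ 8  8 47] board xy 43.5 89.6
dark [321.1 215.4] [ 17  24 337] board xy -53.0 1.4
```

View pics/t2c.png

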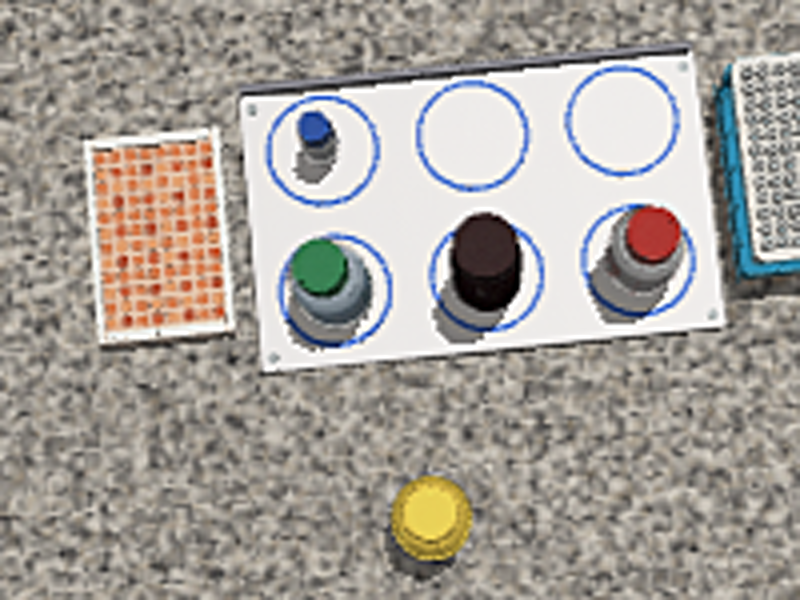

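View pics/s2.png

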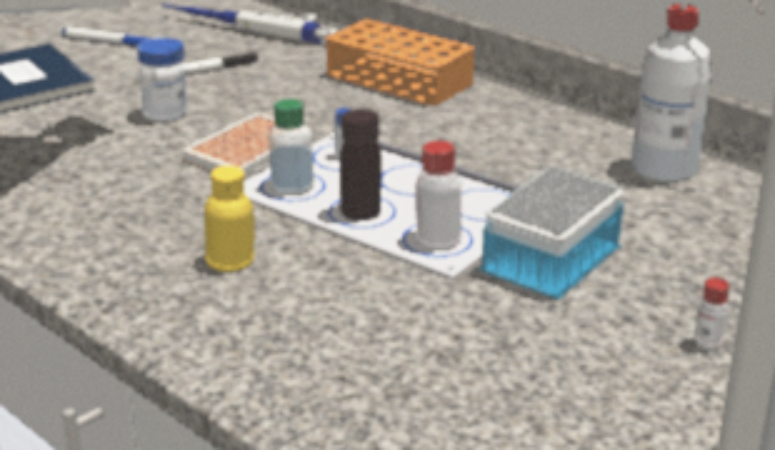

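The top view confirms all four: red, green and blue are within 2.5 mm. The dark mask took in the bottle's side, but its cap disc at (321.7,211.2) puts it about 1 mm off. Let the arm settle, then hand in.

Emit:
play_rows(moves=[[0,0,-0.01,0,0,0,70],[0,0,0,0,0,0,70],[0,0,0,0,0,0,70],[0,0,0,0,0,0,70],[0,0,0,0,0,0,70]])

```text
t: 30.9
eef_pos: [481.5, 337.6, 210.1]
tcp_rot: [-3.119, 0.005, 1.68]
ft_force: [-0.8, 0.2, 0.2]
opening: 0.697
```

```bash
python3 - <<'E'
from h import *
c=read_camera("top")
w=onz(c,321.7,211.2,110)[:2]-[596.8,14.0]; a=.117
print("dark",w@[np.cos(a),np.sin(a)],w@[-np.sin(a),np.cos(a)],state()["eef_pos"],state()["qvel"].round(3))
print(job_done())
E
```

```text
dark -44.360998831270734 -0.7712451123508409 [481.50006133 337.59928196 210.12237968] [ 0.005 -0.001 -0.002  0.001 -0.     0.   ]
the job is handed in; nothing more can be done
None
```

All four reagents are on the board in their circles, and I handed the job in at about 31 s of the 112 s allowed. No verdict was reported.

The tip box is at the right end and the well plate at the left. I moved the blue vial, then green, red and dark, each gripped with the jaws along board x, released and backed away from. Here is the last top-camera check:

| Item | Measured board x, y (mm) | Circle x, y (mm) |
|---|---|---|
| Green-capped bottle | −43.4, 90.7 | −42.5, 90 |
| Dark bottle | −44.4, −0.8 | −42.5, 0 |
| Red-capped bottle | −44.8, −89.9 | −42.5, −90 |
| Blue-capped vial | 43.5, 89.6 | 42.5, 90 |

- **Check that disagreed:** the automatic colour mask first put the dark bottle at x −53.0 mm, because it took in the bottle's side as well as the cap. I re-measured by eye on the cap disc alone and used that value.
- **Upright and clear:** all four look upright in the pictures, and the arm was at rest well away from them. I did not measure tilt.
- **Bystanders:** the jar, red-capped vial and yellow bottle look unmoved in the pictures. I did not re-measure their positions.

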